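# Trip the hidden drawer catch of a watchmaker's chest

### The arm

A 7-joint arm with a two-finger parallel gripper is mounted at the origin on the work surface. World frame = base frame: x ahead of the robot, y to its left, z up, the work surface at z = 0. Lengths are in m, angles in rad, forces in N, time in s.
With the tool pointing down it reaches from about 0.425 to 0.875 m from the base axis. Payload 8.4 kg.
Tool frame: the origin (TCP) lies at the centre of the arm's flange, where the gripper is bolted on; the fingertips stand 182 mm ahead of it and the grasp point (between the pads) lies 164 mm ahead of it; z points along the fingers, y is the direction in which the jaws open and shut (so a half turn about z gives the same grasp; the last joint's range is limited). The gripper opens to 87 mm and grips with 3 to 60 N. Pads are 19 mm wide; open, the fingers measure 117 mm over their backs; the gripper's body (75 mm by 190 mm) begins 51 mm behind the grasp point.
Start: joints at [-1.44, 0.333, 0.04, 1.465, -0.013, 1.343, -0.059], TCP at [0.148, 0.633, 0.405] pointing down, gripper open.
Joint ranges: [-2.58, 2.58], [-0.38, 2.09], [-1.3, 1.39], [0.25, 2.4], [-1.5, 4.64], [0.08, 2.09], [-2.65, 2.65]. Speed limits (rad/s): [2.22, 2.22, 2.79, 2.79, 3.14, 3.14, 3.14].

### API

Orientations are given as a unit quaternion [x, y, z, w].
In Python, from plant import env, optics gives the robot as it stands.
- The arm moves only by the tool send_rows, never from a script. Its argument "series" is a list of rows, each a list of 5 numbers: the shift along the world's x, y, z in cm, then the turn about the world's z in rad, then the opening, from -1 (shut) to 1 (fully open). A call has 1 to 8 rows; each row shifts and turns the commanded pose from where the row before left it; what a row does not reach is not made up. A row lasts 1/12 s, in which the tool goes at most 41.7 mm and 7.16 degrees, less where a joint would pass 70% of its speed; a pose out of reach is approached as far as the arm can. A call is refused whole if a number of a shift passes 4.17 or a number of a turn 0.125, either way. A call with a gripper value outside its range is refused whole. The fingers move at their own pace and stop on an object; the grip force is fixed at half the most. Time passes only in rows, so rows that do not move let the fingers close. It gives the time, the measured TCP pose, the force and the opening at its end, in the units of the state.
- env.get_obs(): the state, without advancing time (a new reading comes with each control period).
- optics.grab_frame(name): name is "scene" or "top"; returns the picture (480x640x3 uint8, red, green, blue); there is no depth.
- optics.camera_params(name): a dict with "vfov" (degrees; the focal length in pixels is half the picture's height over the tangent of half this angle, whatever the lens; pixels are square), "cx", "cy" (the principal point, pixels), "cam_to_world" (4x4, takes a point from camera to world coordinates). Camera axes: x right, y down, z forward; pixel columns grow to the right and rows downward; lengths in m; the calibration is good to about 2 mm. A picture is of the moment at which its call begins. camera_params takes no time and is no camera call.
- env.sign_off(): hands the job in, once; it reports no verdict.
The state is a dict: "time_s": time; "joint_positions": joint angles; "joint_velocities": joint speeds; "joint_efforts": joint torques, N m; "ee_pos": TCP position; "orientation": TCP orientation; "force": force on the tool from outside, world axes, zero at the start; "moment": the same for the moment, N m; "finger_gap": finger opening in m.
Only numpy, scipy, OpenCV 4.12 (cv2) and the standard library are available. Lean on these libraries where they do the work, as an engineer would, in place of code of your own. Each camera call takes 0.05 s, during which the arm holds its last target. There are 200 camera calls.

### The job

The drawer of the dark wooden chest has no handle: take the plain wooden dowel from the tool stand, push it down through the brass-edged release hole in the chest's top onto the back of the spring catch, and keep the catch down until the drawer has run fully out. Feel your way: the catch sits at a different depth in every chest and must never take more than about 20 N. Touch the chest with nothing but the dowel, then put the dowel back in its own hole of the stand and leave everything else where it is.

Things in the scene. Friction and masses are not known exactly. Their poses are not given: they have to be found in the camera images.
- chest: Dark wooden chest, fixed to the table, 180 (x) by 200 (y) by 90 mm high; origin at the centre of its underside, z up; its drawer comes out along its own +x. A small loose watch lies on the +x part of its top.
- release_hole (a point): Centre of the mouth of the square release hole in the chest's flat top (90 mm above the table), 50 mm from the chest's centre towards its -x side, edged in brass; 13 mm square, straight, bore 12 mm long, free space below it. Axes as the chest's. Dowel and chest (catch included) must never press on each other with more than 20 N.
- catch_low (a point): A fixed point on the hole's axis, 24 mm below its mouth: the lowest place where the catch's blunt 8 mm brass head can wait. It waits 0 to 16 mm higher than this (differs each time, not measured). From first touch it goes down 8 mm to a hard stop, against 2.5 N rising to 5.5 N plus 1 to 2 N of rubbing; the drawer is let go after about 6 mm.
- drawer (a joint): Travel of the drawer out of the chest: 0 shut, 0.045 m fully out. With the catch kept down, a weak damped spring drives it out by itself in about 2 s, and it stays out. If the catch is let up too early it drops into a safety notch at 18 mm of travel and must be pressed again.
- dowel_mid (a point): Centre (half-way up) of the dowel: pale round wood, 10 mm in diameter, 105 mm long, with a red band near its top, 30 g. It stands upright in a hole of the stand. z along it, up. Gripping it about 18 mm above this centre leaves enough below for the hole and room above for the gripper.
- dowel_tip (a point): Centre of the dowel's lower end face, 52.5 mm below dowel_mid; the end is tapered over 3 mm from 10 to 6 mm across.
- stand: Fixed wooden tool stand, 50 (x) by 170 (y) by 35 mm high, origin at the centre of its underside; three square holes in its top at y = -60, 0 and +60 mm, 13 mm wide and 28 mm deep (floor 7 mm above the table). The dowel and two other tools stand in them, in any order. Fingers fit best on either side along the stand's x.
- punch: Steel punch with a 14 mm brass head, 88 mm tall, upright in another hole of the stand; origin at its lower end. Leave it.
- driver: Small driver with a 15 mm black handle and an orange ring, 100 mm tall, upright in another hole of the stand; origin at its lower end. Leave it.
- watch_a: Dark wooden watch head, 42 mm across (52 over the lugs), 12 mm high, lying on the table; origin at its underside. Leave it.
- watch_b: Pale wooden watch head, same size, lying on the table. Leave it.
- watch_c: Brown wooden watch head, same size, lying on the chest's top. Leave it.
- loupe: Black eyeglass loupe, 36 mm across, 34 mm high, standing on the table; origin at its underside. Leave it.
- caseback: Steel disc 40 mm across, 4 mm thick, lying on the table. Leave it.

How it is judged:
By the outcome, as a careful person would: the job done as asked, in the order asked, and still so for the second after the job is handed in, with the robot touching nothing.
It also fails if it takes over 64 s, if anything falls off the work surface, if the arm or the gripper's body presses on something with over 40 N, if the wrist force passes 120 N, or if a joint passes its speed limit or range.

## Working session

There is one attempt and no reset: what is moved stays moved. The work goes in short steps, Python scripts to look and compute and a tool call to move; the robot and the scene stay as the last step left them, time stands still between calls to the robot, and variables do not carry over. Pictures are saved under pics/ and viewed, about 8 in all and at most 12, crops included, and the job is handed in when it is done.

Besides the shell and the picture viewer there is one more tool, called as name([rows], argument=value, ...), one row to a line, values as JSON. send_rows: Moves the arm, as the interface text tells. Its arguments: {"type":"object","properties":{"series":{"type":"array","items":{"type":"array","items":{"type":"number"}}}},"required":["series"]}

```bash
mkdir -p pics; ls
python3 - <<'E'
from plant import env, optics
import cv2
for n in("scene","top"):
    f=optics.grab_frame(n); cv2.imwrite(f"pics/{n}0.png",f[:,:,::-1]); p=optics.camera_params(n); print(n,p)
o=env.get_obs(); print(o)
E
```

```text
pics
scene {'vfov': 54.510411670514614, 'cx': 321.8044950194484, 'cy': 235.16496195111046, 'cam_to_world': array([[-0.54446624,  0.6368077 , -0.54592349,  1.10489386],
       [ 0.83876445,  0.40905255, -0.35937475,  0.29003136],
       [-0.00554122, -0.65356864, -0.75684697,  0.79526073],
       [ 0.        ,  0.        ,  0.        ,  1.        ]])}
top {'vfov': 51.89952296162187, 'cx': 315.3618507073112, 'cy': 239.99991138809725, 'cam_to_world': array([[ 0.02284278, -0.99844886,  0.05077484,  0.53232952],
       [-0.99959083, -0.02368451, -0.01603818, -0.03740315],
       [ 0.01721588, -0.05038771, -0.99858134,  1.10905882],
       [ 0.        ,  0.        ,  0.        ,  1.        ]])}
{'time_s': 0.1, 'joint_positions': array([-1.44019355,  0.33386179,  0.03991755,  1.46614865, -0.01342911,
        1.34332173, -0.05847333]), 'joint_velocities': array([-0.0010686 , -0.00250346,  0.0021503 , -0.00354323, -0.00135751,
       -0.00042827,  0.00084245]), 'joint_efforts': array([ 4.41464406e-03, -6.57809329e+01,  1.34018116e+00, -4.04706645e+01,
       -5.98625676e-02,  4.10113111e-02,  7.81701488e-05]), 'ee_pos': array([0.14805256, 0.63276055, 0.40395143]), 'orientation': array([ 1.14667018e-01,  9.93403711e-01, -7.35271291e-04, -4.20597740e-05]), 'force': array([-0.58254734,  0.28921281, -0.13107652]), 'moment': array([ 0.01601873,  0.0118628 , -0.00075022]), 'finger_gap': 0.08694361185408349}
```

View pics/scene0.png

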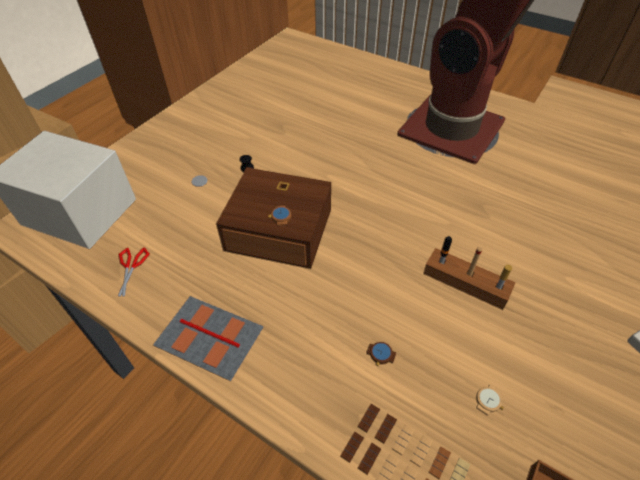

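View pics/top0.png

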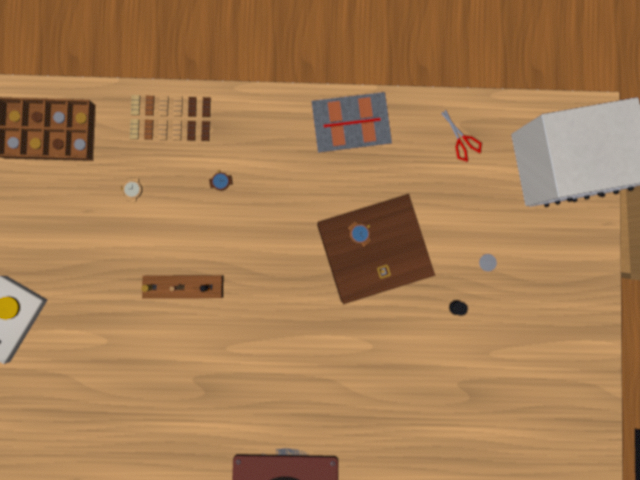

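The views show the chest (top-view hole near (384,271), scene (283,186)), and the stand with the dowel in its middle hole (top ≈(178,288), scene ≈(474,262)), punch and driver on either side.

```bash
cat > h.py <<'E'
import numpy as np, cv2
from plant import env, optics
def ray(n,u,v):
    p=optics.camera_params(n); f=240/np.tan(np.radians(p["vfov"]/2)); T=p["cam_to_world"]
    d=T[:3,:3]@np.array([(u-p["cx"])/f,(v-p["cy"])/f,1]); return T[:3,3],d/np.linalg.norm(d)
def plane(n,u,v,z):
    o,d=ray(n,u,v); return o+d*(z-o[2])/d[2]
def proj(n,X):
    p=optics.camera_params(n); f=240/np.tan(np.radians(p["vfov"]/2)); T=p["cam_to_world"]
    c=T[:3,:3].T@(np.array(X)-T[:3,3]); return np.array([p["cx"]+f*c[0]/c[2],p["cy"]+f*c[1]/c[2]])
def tri(a,b):
    (o1,d1),(o2,d2)=ray("scene",*a),ray("top",*b)
    s=np.linalg.lstsq(np.c_[d1,-d2],o2-o1,rcond=None)[0]
    p,q=o1+d1*s[0],o2+d2*s[1]; return (p+q)/2,np.linalg.norm(p-q)
E
python3 - <<'E'
from h import *
t=cv2.imread("pics/top0.png"); s=cv2.imread("pics/scene0.png")
def big(im,x0,y0,x1,y1,pred):
    c=im[y0:y1,x0:x1]; m=pred(cv2.cvtColor(c,cv2.COLOR_BGR2HSV).astype(int)).astype(np.uint8)*255
    m=cv2.morphologyEx(m,cv2.MORPH_CLOSE,np.ones((5,5)))
    k=max(cv2.findContours(m,0,1)[0],key=cv2.contourArea); return k.reshape(-1,2)+[x0,y0]
for nm,b,z in(("stand",(125,265,240,312),.035),("chest",(300,180,450,315),.09)):
    k=big(t,*b,lambda h:h[...,2]<135)
    r=cv2.minAreaRect(k.astype(np.float32)); B=cv2.boxPoints(r)
    P=np.array([plane("top",*q,z) for q in B]); e=np.diff(P[:3],axis=0)
    print(nm,r,"\n",P[:,:2].round(4).tolist(),np.linalg.norm(e,axis=1).round(4),P.mean(0).round(4),np.degrees(np.arctan2(e[:,1],e[:,0])).round(2))
def brass(im,x0,y0,x1,y1):
    return big(im,x0,y0,x1,y1,lambda h:(h[...,2]>110)&(h[...,1]>70)&(h[...,0]>15)&(h[...,0]<35))
kt=brass(t,370,258,398,285); ks=brass(s,272,178,295,194)
a=cv2.minAreaRect(ks.astype(np.float32)); b=cv2.minAreaRect(kt.astype(np.float32)); print(a,b)
print("hole tri",tri(a[0],b[0]),plane("top",*b[0],.09),plane("scene",*a[0],.09))
A=cv2.resize(t[265:312,130:235],None,fx=4,fy=4,interpolation=cv2.INTER_CUBIC)
A2=cv2.resize(t[250:295,360:410],None,fx=4,fy=4,interpolation=cv2.INTER_CUBIC)
B=cv2.resize(s[225:310,415:525],None,fx=5,fy=5,interpolation=cv2.INTER_CUBIC)
C=np.zeros((600,800,3),np.uint8); C[:188,:420]=A; C[:180,440:640]=A2;C[175+15:190+410-0,:0]=0
B=B[:410]; C[190:600,:550]=B[:410]
cv2.imwrite("pics/crop1.png",C)
E
```

```text
stand ((183.0, 286.0), (22.0, 80.0), 90.0) 
 [[0.5024, 0.3159], [0.5063, 0.1437], [0.4589, 0.1421], [0.4551, 0.314]] [0.1723 0.0474] [0.4807 0.2289 0.035 ] [ -88.71 -178.15]
chest ((375.03533935546875, 248.70318603515625), (87.1132583618164, 97.93427276611328), 72.55281066894531) 
 [[0.6218, -0.0527], [0.688, -0.2462], [0.5163, -0.3027], [0.4517, -0.1104]] [0.2045 0.1808] [ 0.5695 -0.178   0.09  ] [ -71.12 -161.78]
((282.79412841796875, 185.8235321044922), (11.156638145446777, 8.48874568939209), 14.03624439239502) ((383.4000244140625, 271.20001220703125), (12.649109840393066, 12.016654014587402), 71.56504821777344)
hole tri (array([ 0.52267899, -0.19547599,  0.09039433]), np.float64(0.0008593044470967266)) [ 0.52290769 -0.19590275  0.09      ] [ 0.52216444 -0.19535352  0.09      ]
```

View pics/crop1.png

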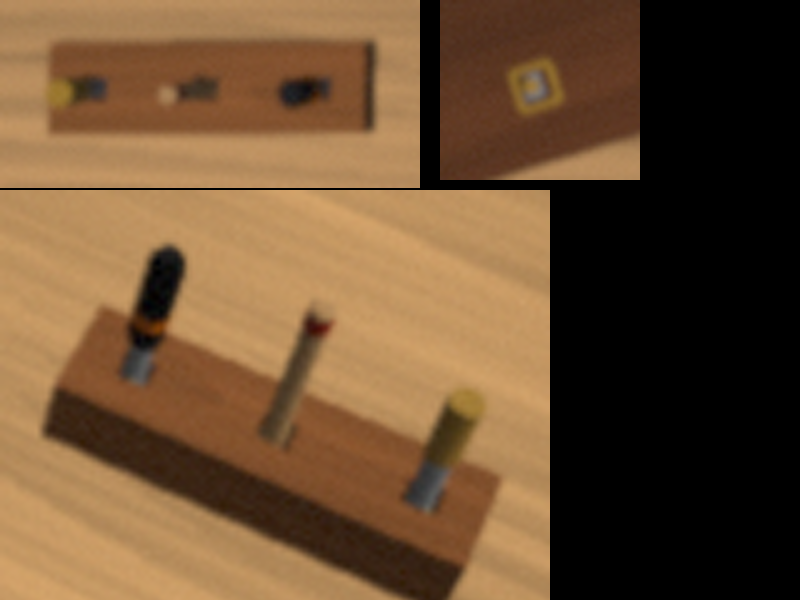

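The crop shows the dowel (red band) in the middle hole, its top at scene ≈(478.6,248) / top ≈(171.6,288.4), and the punch and driver on either side of it.

Run:
```python
from h import *
print("dowel top",tri((478.6,247.6),(171.6,288.4)),plane("top",171.6,288.4,.112),plane("scene",478.6,247.6,.112))
print("dowel base at stand top",plane("scene",470.2,274.4,.035))
print("stand ctr",plane("top",182,286.5,.035), "punch",plane("top",144.7,287.8,.095),"driver", plane("top",203,288,.107))
# scene: stand top-face corners
for c in((104,308),(500,478),(462,566),(56,388)):
    print(plane("scene",415+c[0]/5-.4,225+(c[1]-190)/5-.4,.035))
o=env.get_obs();from scipy.spatial.transform import Rotation as R
print(R.from_quat(o["orientation"]).as_matrix().round(3))
```

```text
dowel top (array([0.47919259, 0.23201013, 0.11342083]), np.float64(0.00024186342206095393)) [0.47907055 0.23251125 0.112     ] [0.47796235 0.23178377 0.112     ]
dowel base at stand top [0.48285914 0.23606228 0.035     ]
stand ctr [0.47953787 0.23115278 0.035     ] punch [0.4781782  0.29167676 0.095     ] driver [0.48099525 0.17088433 0.107     ]
[0.45783969 0.14961182 0.035     ]
[0.45351979 0.31677527 0.035     ]
[0.50184834 0.31758486 0.035     ]
[0.5074208  0.15045817 0.035     ]
[[-0.974  0.228 -0.   ]
 [ 0.228  0.974 -0.001]
 [-0.    -0.001 -1.   ]]
```

send_rows([
  [2.07,-2.5,0,-0.082,1],
  [2.07,-2.5,0,-0.082,1],
  [2.07,-2.5,0,-0.082,1],
  [2.07,-2.5,0,-0.082,1],
  [2.07,-2.5,0,-0.082,1],
  [2.07,-2.5,0,-0.082,1],
  [2.07,-2.5,0,-0.082,1],
  [2.07,-2.5,0,-0.082,1],
])

```text
time_s: 0.77
ee_pos: [0.3144, 0.4314, 0.4045]
orientation: [0.43, 0.903, -0.0, -0.0]
force: [0.7, -0.1, -0.2]
finger_gap: 0.0869
```

send_rows([
  [2.07,-2.5,0,-0.082,1],
  [2.07,-2.5,0,-0.082,1],
  [2.07,-2.5,0,-0.082,1],
  [2.07,-2.5,0,-0.082,1],
  [2.07,-2.5,0,-0.082,1],
  [2.07,-2.5,0,-0.082,1],
  [2.07,-2.5,0,-0.082,1],
  [0,0,0,0,1],
])

```text
time_s: 1.43
ee_pos: [0.4622, 0.2518, 0.4049]
orientation: [0.672, 0.741, -0.0, 0.001]
force: [-0.1, -1.2, 0.0]
finger_gap: 0.087
```

send_rows([
  [1.73,-1.98,-1.3,-0.07,1],
  [0,0,-3,0,1],
  [0,0,-3,0,1],
  [0,0,-3,0,1],
  [0,0,-3,0,1],
  [0,0,-2.0,0,1],
  [0,0,-1,0,1],
  [0,0,0,0,1],
])

```text
time_s: 2.1
ee_pos: [0.4749, 0.2378, 0.2396]
orientation: [0.692, 0.722, -0.002, -0.0]
force: [-0.4, -0.6, -0.4]
finger_gap: 0.0867
```

Run:
```python
from h import *
o=env.get_obs(); print(o["ee_pos"],o["orientation"],o["force"])
s=optics.grab_frame("scene")[:,:,::-1]
cv2.imwrite("pics/g1.png",cv2.resize(s[200:310,410:530],None,fx=5,fy=5,interpolation=cv2.INTER_CUBIC))
```

```text
[0.47493287 0.23781875 0.23957565] [ 6.92345600e-01  7.21562923e-01 -2.11121647e-03 -2.46576901e-04] [-0.37584373 -0.58088321 -0.40715473]
```

View pics/g1.png

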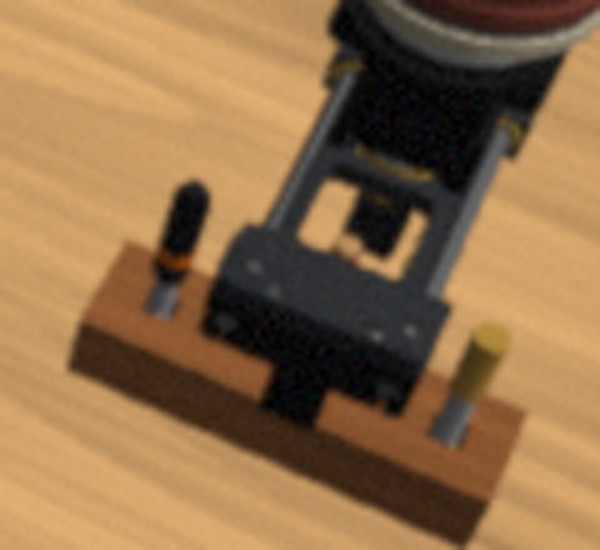

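The dowel's red-banded top is seen between the fingers; the driver and punch are clear. I'll correct the few mm shortfall, then close.

send_rows([
  [0.23,-0.29,0.1,0,1],
  [0.23,-0.29,0.1,0,1],
  [0,0,0,0,1],
  [0,0,0,0,1],
])

```text
time_s: 2.48
ee_pos: [0.4811, 0.2321, 0.2449]
orientation: [0.693, 0.721, 0.001, 0.0]
force: [-0.7, 0.4, 0.2]
finger_gap: 0.0871
```

send_rows([
  [-0.1,0,-0.3,0,1],
  [0,0,0,0,1],
  [0,0,0,0,-1],
  [0,0,0,0,-1],
  [0,0,0,0,-1],
  [0,0,0,0,-1],
  [0,0,0,0,-1],
  [0,0,0,0,-1],
])

```text
time_s: 3.15
ee_pos: [0.4795, 0.2323, 0.2407]
orientation: [0.692, 0.721, -0.0, -0.0]
force: [-0.7, -0.1, 0.7]
finger_gap: 0.0554
```

send_rows([
  [0,0,0,0,-1],
  [0,0,0,0,-1],
  [0,0,0,0,-1],
  [0,0,0,0,-1],
])

```text
time_s: 3.48
ee_pos: [0.4795, 0.2323, 0.2407]
orientation: [0.692, 0.721, -0.0, -0.0]
force: [-0.3, 0.2, 0.3]
finger_gap: 0.0283
```

send_rows([
  [0,0,0,0,-1],
  [0,0,0,0,-1],
  [0,0,0,0,-1],
  [0,0,0,0,-1],
  [0,0,0,0,-1],
  [0,0,0,0,-1],
])

```text
time_s: 3.98
ee_pos: [0.4795, 0.2323, 0.2407]
orientation: [0.692, 0.721, -0.0, -0.0]
force: [0.3, 0.3, -0.4]
finger_gap: 0.009
```

send_rows([
  [0,0,0.5,0,-1],
  [0,0,1,0,-1],
  [0,0,2,0,-1],
  [0,0,2.5,0,-1],
  [0,0,3,0,-1],
  [0,0,3,0,-1],
  [0,0,2.5,0,-1],
  [0,0,0,0,-1],
])

```text
time_s: 4.65
ee_pos: [0.4807, 0.2324, 0.392]
orientation: [0.693, 0.721, 0.004, 0.001]
force: [0.4, 0.3, -0.6]
finger_gap: 0.0096
```

send_rows([
  [0.3,-3.5,0,0,-1],
  [0.3,-3.5,0,0,-1],
  [0.3,-3.5,0,0,-1],
  [0.3,-3.5,0,0,-1],
  [0.3,-3.5,0,0,-1],
  [0.3,-3.5,0,0,-1],
  [0.3,-3.5,0,0,-1],
  [0.3,-3.5,0,0,-1],
])

```text
time_s: 5.32
ee_pos: [0.5031, -0.0497, 0.3864]
orientation: [0.693, 0.721, 0.001, 0.0]
force: [-0.3, -0.3, -0.4]
finger_gap: 0.009
```

send_rows([
  [0.3,-3.5,0,0,-1],
  [0.3,-3,0,0,-1],
  [0.3,-2,0,0,-1],
  [0.3,-1,0,0,-1],
  [0.1,-0.5,0,0,-1],
  [0,0,0,0,-1],
  [0,0,0,0,-1],
])

```text
time_s: 5.9
ee_pos: [0.5164, -0.1471, 0.3858]
orientation: [0.692, 0.722, 0.0, -0.0]
force: [0.8, -0.5, -0.7]
finger_gap: 0.0093
```

Run:
```python
from h import *
o=env.get_obs(); print(o["ee_pos"],o["orientation"],o["force"],o["finger_gap"])
e=o["ee_pos"]
for n in("scene","top"):
    f=optics.grab_frame(n)[:,:,::-1]; cv2.imwrite(f"pics/{n}2.png",f)
    c=proj(n,e-[0,0,.2]).round().astype(int); print(n,c,"pred tip",proj(n,e-[0,0,.2345]))
s=cv2.imread("pics/scene2.png"); cx,cy=proj("scene",e-[0,0,.21]).round().astype(int)
print("crop origin",cx-60,cy-50)
cv2.imwrite("pics/g2.png",cv2.resize(s[cy-50:cy+70,cx-60:cx+60],None,fx=5,fy=5,interpolation=cv2.INTER_CUBIC))
```

```text
[ 0.51644023 -0.14709955  0.38579568] [ 6.92375904e-01  7.21536944e-01  7.06829578e-06 -2.15029066e-04] [ 0.81204053 -0.51812325 -0.74636478] 0.009269874106577399
scene [301 158] pred tip [301.21082769 171.16444747]
top [365 275] pred tip [363.16647286 274.37100232]
crop origin 241 112
```

View pics/g2.png

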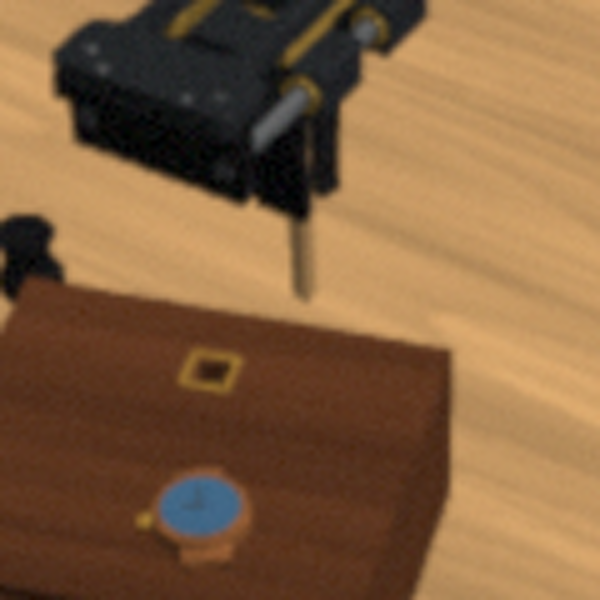

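The tip is at scene ≈(301.4,171.2), which matches the prediction from the TCP within a pixel. The dowel hangs vertically below the grasp and the hole is at (282.8,185.8).

send_rows([
  [0.12,-1.0,0,0,-1],
  [0.12,-1.0,0,0,-1],
  [0.12,-1.0,0,0,-1],
  [0.12,-1.0,-1,0,-1],
  [0.12,-0.85,-1.5,0,-1],
  [0,0,-1.5,0,-1],
  [0,0,-1,0,-1],
  [0,0,0,0,-1],
])

```text
time_s: 6.67
ee_pos: [0.5221, -0.1949, 0.3338]
orientation: [0.692, 0.722, -0.001, -0.001]
force: [1.0, 0.5, -0.4]
finger_gap: 0.0091
```

send_rows([
  [0,0,0,0,-1],
  [0,0,0,0,-1],
])

```text
time_s: 6.83
ee_pos: [0.5228, -0.1957, 0.3365]
orientation: [0.692, 0.722, 0.0, 0.0]
force: [-0.4, -0.0, -0.0]
finger_gap: 0.009
```

send_rows([
  [0,0,-0.4,0,-1],
  [0,0,-0.4,0,-1],
  [0,0,0,0,-1],
  [0,0,0,0,-1],
])

```text
time_s: 7.17
ee_pos: [0.5224, -0.1961, 0.3276]
orientation: [0.692, 0.721, -0.0, -0.0]
force: [-0.3, 0.0, -0.3]
finger_gap: 0.0091
```

Run:
```python
from h import *
o=env.get_obs(); e=o["ee_pos"]; print(e,o["force"])
s=optics.grab_frame("scene")[:,:,::-1]
print(proj("scene",e-[0,0,.2345]),proj("scene",[.5225,-.1956,.09]))
cv2.imwrite("pics/g3.png",cv2.resize(s[150:210,250:320],None,fx=10,fy=10,interpolation=cv2.INTER_CUBIC))
```

```text
[ 0.5224236  -0.19610719  0.32764607] [-0.31961814  0.0468078  -0.28758787]
[282.34864601 184.71445868] [282.61373552 185.87022113]
```

View pics/g3.png

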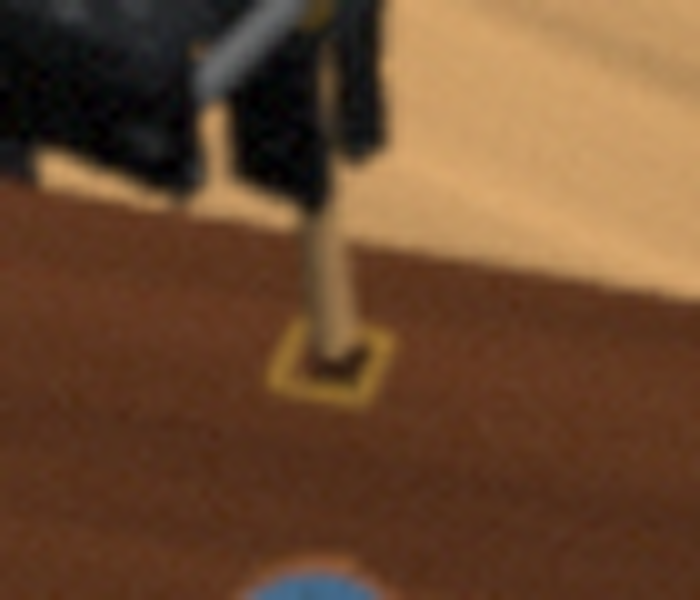

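The tip is centred over the hole, about 3 mm above it (tip at crop (335,355), hole centre (333,363)). Going in.

send_rows([
  [0,0.03,-0.2,0,-1],
  [0,0,-0.2,0,-1],
  [0,0,-0.2,0,-1],
  [0,0,-0.2,0,-1],
  [0,0,0,0,-1],
  [0,0,0,0,-1],
])

```text
time_s: 7.72
ee_pos: [0.5224, -0.1959, 0.3196]
orientation: [0.692, 0.721, -0.0, -0.0]
force: [-0.4, 0.7, -1.0]
finger_gap: 0.0089
```

send_rows([
  [0,0,-0.1,0,-1],
  [0,0,-0.1,0,-1],
  [0,0,-0.1,0,-1],
  [0,0,0,0,-1],
])

```text
time_s: 8.05
ee_pos: [0.5224, -0.1959, 0.3166]
orientation: [0.692, 0.721, -0.0, -0.0]
force: [0.1, -0.8, -0.3]
finger_gap: 0.009
```

send_rows([
  [0,0,-0.1,0,-1],
  [0,0,-0.1,0,-1],
  [0,0,0,0,-1],
])

```text
time_s: 8.3
ee_pos: [0.5224, -0.1959, 0.3146]
orientation: [0.692, 0.721, -0.0, -0.0]
force: [-0.4, 0.2, -0.2]
finger_gap: 0.009
```

send_rows([
  [0,0,-0.1,0,-1],
  [0,0,-0.1,0,-1],
  [0,0,0,0,-1],
])

```text
time_s: 8.55
ee_pos: [0.5225, -0.196, 0.3128]
orientation: [0.693, 0.721, 0.0, 0.0]
force: [0.2, 0.5, 1.1]
finger_gap: 0.0091
```

send_rows([
  [0,0,-0.1,0,-1],
  [0,0,0,0,-1],
  [0,0,0,0,-1],
])

```text
time_s: 8.8
ee_pos: [0.5225, -0.196, 0.312]
orientation: [0.692, 0.721, 0.0, 0.0]
force: [-1.2, -0.6, 5.0]
finger_gap: 0.0095
```

send_rows([
  [0,0,-0.1,0,-1],
  [0,0,0,0,-1],
])

```text
time_s: 8.97
ee_pos: [0.5225, -0.196, 0.311]
orientation: [0.693, 0.721, 0.0, 0.0]
force: [-0.7, 1.2, 5.2]
finger_gap: 0.0095
```

send_rows([
  [0,0,-0.1,0,-1],
  [0,0,0,0,-1],
])

```text
time_s: 9.13
ee_pos: [0.5225, -0.196, 0.31]
orientation: [0.692, 0.721, 0.0, 0.0]
force: [-0.6, -0.1, 5.1]
finger_gap: 0.0091
```

Contact is at TCP z ≈ 0.313 (catch about 11.5 mm deep). Pressing on to ~7 mm of catch travel.

send_rows([
  [0,0,-0.1,0,-1],
  [0,0,-0.1,0,-1],
  [0,0,0,0,-1],
])

```text
time_s: 9.38
ee_pos: [0.5225, -0.196, 0.3079]
orientation: [0.692, 0.721, 0.0, 0.0]
force: [-1.4, 0.2, 5.3]
finger_gap: 0.0092
```

send_rows([
  [0,0,-0.1,0,-1],
  [0,0,0,0,-1],
])

```text
time_s: 9.55
ee_pos: [0.5225, -0.1959, 0.3069]
orientation: [0.692, 0.721, 0.0, 0.0]
force: [0.2, -0.1, 1.4]
finger_gap: 0.0093
```

send_rows([
  [0,0,-0.1,0,-1],
  [0,0,0,0,-1],
  [0,0,0,0,-1],
])

```text
time_s: 9.8
ee_pos: [0.5226, -0.1959, 0.3058]
orientation: [0.692, 0.721, 0.0, 0.0]
force: [0.3, 0.1, 3.9]
finger_gap: 0.0092
```

```bash
cat > look.py <<'E'
from h import *
import sys
o=env.get_obs(); print(o["ee_pos"],o["force"])
s=optics.grab_frame("scene")[:,:,::-1]; t=optics.grab_frame("top")[:,:,::-1]
C=np.hstack([cv2.resize(s[140:270,210:340],(520,520),interpolation=cv2.INTER_CUBIC)])
cv2.imwrite(f"pics/{sys.argv[1]}.png",C)
cv2.imwrite(f"pics/{sys.argv[1]}_full.png",s);cv2.imwrite(f"pics/{sys.argv[1]}_top.png",t)
a=cv2.imread("pics/scene2.png").astype(int)
d=(abs(s.astype(int)-a).max(2)>40)[225:300,200:330]; ys,xs=np.nonzero(d); print("changed px in front region",d.sum())
E
python3 look.py g4
```

```text
[ 0.52258518 -0.19592539  0.30581382] [0.25950873 0.06729538 3.86837886]
changed px in front region 261
```

View pics/g4.png

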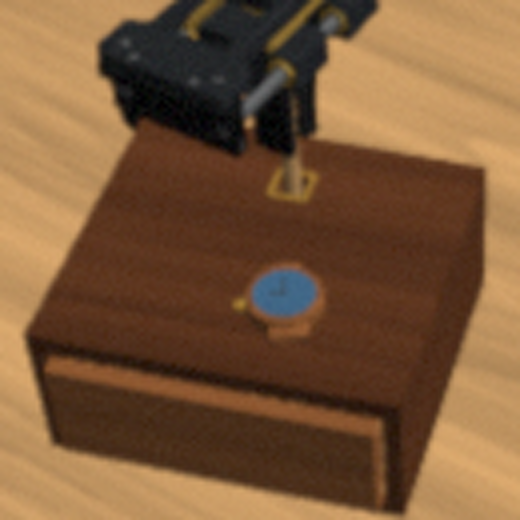

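The drawer front has begun to emerge. Holding the catch down.

send_rows([
  [0,0,0,0,-1],
  [0,0,0,0,-1],
  [0,0,0,0,-1],
  [0,0,0,0,-1],
  [0,0,0,0,-1],
  [0,0,0,0,-1],
  [0,0,0,0,-1],
  [0,0,0,0,-1],
])

```text
time_s: 10.57
ee_pos: [0.5225, -0.1959, 0.3058]
orientation: [0.692, 0.721, 0.0, 0.0]
force: [0.7, -0.6, 3.5]
finger_gap: 0.0097
```

send_rows([
  [0,0,0,0,-1],
  [0,0,0,0,-1],
  [0,0,0,0,-1],
  [0,0,0,0,-1],
  [0,0,0,0,-1],
  [0,0,0,0,-1],
  [0,0,0,0,-1],
  [0,0,0,0,-1],
])

```text
time_s: 11.23
ee_pos: [0.5225, -0.1959, 0.3058]
orientation: [0.692, 0.721, 0.0, 0.0]
force: [0.4, -1.1, 4.4]
finger_gap: 0.0091
```

send_rows([
  [0,0,0,0,-1],
  [0,0,0,0,-1],
  [0,0,0,0,-1],
  [0,0,0,0,-1],
  [0,0,0,0,-1],
  [0,0,0,0,-1],
  [0,0,0,0,-1],
  [0,0,0,0,-1],
])

```text
time_s: 11.9
ee_pos: [0.5225, -0.1959, 0.3057]
orientation: [0.692, 0.721, -0.0, -0.0]
force: [0.2, 0.5, 4.5]
finger_gap: 0.0093
```

send_rows([
  [0,0,0,0,-1],
  [0,0,0,0,-1],
  [0,0,0,0,-1],
  [0,0,0,0,-1],
  [0,0,0,0,-1],
  [0,0,0,0,-1],
  [0,0,0,0,-1],
  [0,0,0,0,-1],
])

```text
time_s: 12.57
ee_pos: [0.5225, -0.1959, 0.3057]
orientation: [0.692, 0.721, -0.0, -0.0]
force: [0.4, -0.8, 3.6]
finger_gap: 0.0085
```

```bash
python3 look.py g5
```

```text
[ 0.52246559 -0.19589902  0.3057427 ] [ 0.44280755 -0.79120439  3.59809784]
changed px in front region 2992
```

View pics/g5.png

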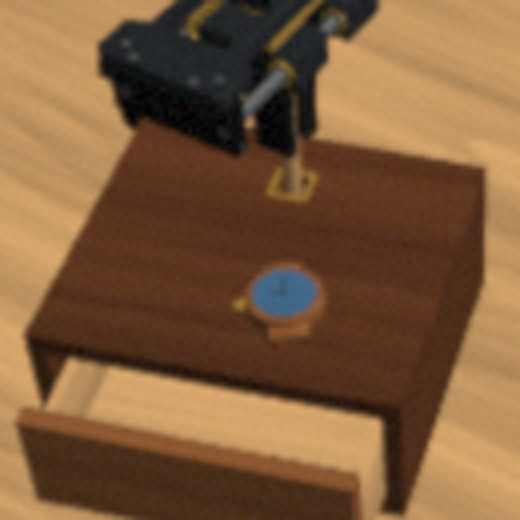

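The drawer is far out. Hold a bit more, then check that it has stopped and how far it came.

send_rows([
  [0,0,0,0,-1],
  [0,0,0,0,-1],
  [0,0,0,0,-1],
  [0,0,0,0,-1],
  [0,0,0,0,-1],
  [0,0,0,0,-1],
  [0,0,0,0,-1],
  [0,0,0,0,-1],
])

```text
time_s: 13.33
ee_pos: [0.5225, -0.1959, 0.3058]
orientation: [0.692, 0.721, -0.0, -0.0]
force: [-0.0, -1.8, 4.8]
finger_gap: 0.0095
```

```bash
python3 look.py g6
python3 - <<'E'
from h import *
a=cv2.imread("pics/g5_full.png").astype(int);b=cv2.imread("pics/g6_full.png").astype(int)
print("moved px since g5:",(abs(a-b).max(2)>40)[225:300,190:330].sum())
# top view: sample along chest x axis through the chest centre, at y offsets clear of watch
t0=cv2.imread("pics/top0.png").astype(int);t=cv2.imread("pics/g6_top.png").astype(int)
d=((abs(t-t0).max(2)>30)[170:260,300:440]).astype(np.uint8)
yaw=np.radians(18.5);ax=np.array([np.cos(yaw),np.sin(yaw)]);c=np.array([.5695,-.178])
pts=np.argwhere(d)[:,::-1]+[300,170]
for z in(.07,.08):
    P=np.array([plane("top",*p,z)[:2] for p in pts]); L=(P-c)@ax; W=(P-c)@[-ax[1],ax[0]]; m=abs(W)<.08
    print(z,"front at chest x:",np.percentile(L[m],[50,95,99,100]).round(4))
# scene ray of front's upper-left corner
for z in(.065,.07,.075,.08):
    P=plane("scene",214.1,242.6,z)[:2]; print(z,((P-c)@ax).round(4),((P-c)@[-ax[1],ax[0]]).round(4))
E
```

```text
[ 0.52246537 -0.19592732  0.30575243] [-0.02877634 -1.8312843   4.76125243]
changed px in front region 2991
moved px since g5: 0
0.07 front at chest x: [0.0481 0.1317 0.1338 0.1348]Traceback (most recent call last):
  File "<stdin>", line 10, in <module>
  File "h.py", line 7, in plane
    o,d=ray(n,u,v); return o+d*(z-o[2])/d[2]
        ~~~^^^^^^^
  File "h.py", line 4, in ray
    p=optics.camera_params(n); f=240/np.tan(np.radians(p["vfov"]/2)); T=p["cam_to_world"]
ValueError: time passes only in moves, steps and waits
```

The drawer has stopped, with its front at chest x ≈ 0.134 m (0.090 + 0.045 expected): fully out. Withdrawing.

send_rows([
  [0,0,0.3,0,-1],
  [0,0,0.5,0,-1],
  [0,0,0.8,0,-1],
  [0,0,1.2,0,-1],
  [0,0,1.5,0,-1],
  [0,0,2,0,-1],
  [0,0,2,0,-1],
  [0,0,0.5,0,-1],
])

```text
time_s: 14.1
ee_pos: [0.5227, -0.1965, 0.3973]
orientation: [0.693, 0.721, 0.001, 0.001]
force: [0.4, -0.2, 0.5]
finger_gap: 0.0088
```

send_rows([
  [-0.1,1,0,0,-1],
  [-0.3,2.5,0,0,-1],
  [-0.3,3.5,0,0,-1],
  [-0.3,3.5,0,0,-1],
  [-0.3,3.5,0,0,-1],
  [-0.3,3.5,0,0,-1],
  [-0.3,3.5,0,0,-1],
  [-0.3,3.5,0,0,-1],
])

```text
time_s: 14.77
ee_pos: [0.4997, 0.0506, 0.394]
orientation: [0.692, 0.721, 0.0, -0.0]
force: [-0.2, -0.1, -1.3]
finger_gap: 0.0091
```

send_rows([
  [-0.3,3.5,0,0,-1],
  [-0.3,3.5,0,0,-1],
  [-0.3,3.5,0,0,-1],
  [-0.3,3.0,0,0,-1],
  [-0.3,2,0,0,-1],
  [0,1,0,0,-1],
  [0,0,0,0,-1],
  [0,0,0,0,-1],
])

```text
time_s: 15.43
ee_pos: [0.4857, 0.2132, 0.3936]
orientation: [0.693, 0.721, -0.0, 0.0]
force: [1.1, -0.5, -0.5]
finger_gap: 0.0093
```

send_rows([
  [-0.31,0.95,0,0,-1],
  [-0.31,0.95,-1,0,-1],
  [0,0,-2,0,-1],
  [0,0,-2.5,0,-1],
  [0,0,-2.5,0,-1],
  [0,0,-2,0,-1],
  [0,0,-1,0,-1],
  [0,0,0,0,-1],
])

```text
time_s: 16.1
ee_pos: [0.4783, 0.2326, 0.2813]
orientation: [0.693, 0.721, -0.002, -0.0]
force: [-0.2, 0.2, -0.6]
finger_gap: 0.0091
```

send_rows([
  [0,0,0,0,-1],
  [0,0,0,0,-1],
])

```text
time_s: 16.27
ee_pos: [0.4797, 0.2332, 0.2849]
orientation: [0.693, 0.721, 0.001, 0.0]
force: [-0.2, -0.0, -0.9]
finger_gap: 0.0091
```

send_rows([
  [0,-0.09,-0.5,0,-1],
  [0,0,-0.5,0,-1],
  [0,0,0,0,-1],
  [0,0,0,0,-1],
])

```text
time_s: 16.6
ee_pos: [0.4792, 0.2322, 0.2737]
orientation: [0.692, 0.721, -0.0, -0.0]
force: [0.1, -0.7, -0.2]
finger_gap: 0.0087
```

Run:
```python
from h import *
o=env.get_obs(); e=o["ee_pos"]; print(e,o["force"])
s=optics.grab_frame("scene")[:,:,::-1]
print(proj("scene",e-[0,0,.2345]),proj("scene",[.4797,.232,.035]))
cv2.imwrite("pics/g7.png",cv2.resize(s[235:305,420:520],None,fx=8,fy=8,interpolation=cv2.INTER_CUBIC))
```

```text
[0.47918519 0.23217265 0.27365175] [ 0.06320576 -0.68422727 -0.15717054]
[469.51791179 271.07717976] [468.85754671 272.44136182]
```

View pics/g7.png

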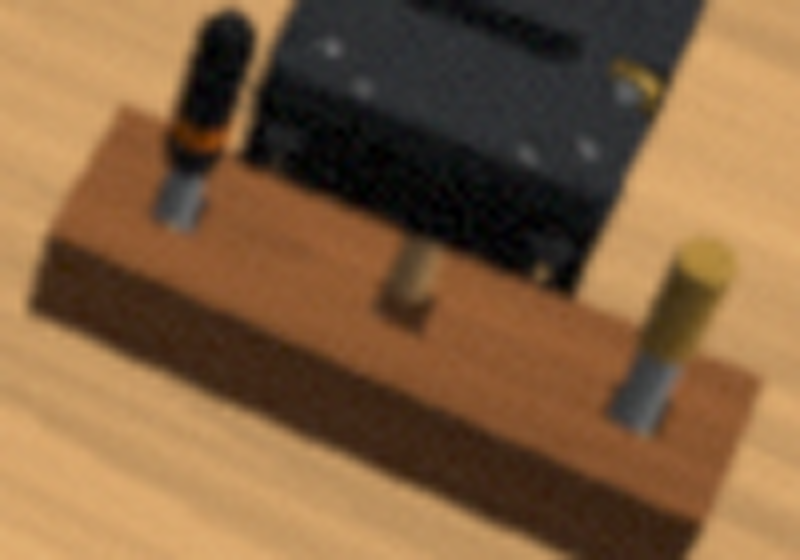

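The tip is right over its hole: the midpoint of the driver and punch bases is crop (408,315), and the tip is ≈(408,302) from 4 mm above. Lowering with force checks.

send_rows([
  [0.03,0,-0.3,0,-1],
  [0,0,-0.3,0,-1],
  [0,0,-0.3,0,-1],
  [0,0,-0.3,0,-1],
  [0,0,0,0,-1],
])

```text
time_s: 17.07
ee_pos: [0.4793, 0.2321, 0.261]
orientation: [0.692, 0.721, -0.001, -0.0]
force: [-0.2, -0.4, -0.1]
finger_gap: 0.0093
```

send_rows([
  [0,0,-0.4,0,-1],
  [0,0,-0.4,0,-1],
  [0,0,-0.4,0,-1],
  [0,0,-0.4,0,-1],
  [0,0,-0.2,0,-1],
  [0,0,-0.1,0,-1],
  [0,0,0,0,-1],
  [0,0,0,0,-1],
])

```text
time_s: 17.73
ee_pos: [0.4796, 0.2322, 0.2428]
orientation: [0.692, 0.721, 0.0, -0.0]
force: [-0.2, 0.8, -0.7]
finger_gap: 0.0095
```

send_rows([
  [0,0,-0.1,0,-1],
  [0,0,-0.05,0,-1],
  [0,0,0,0,-1],
  [0,0,0,0,-1],
])

```text
time_s: 18.07
ee_pos: [0.4796, 0.2322, 0.2413]
orientation: [0.692, 0.721, 0.0, -0.0]
force: [0.5, 0.0, -1.2]
finger_gap: 0.0088
```

send_rows([
  [0,0,0,0,-0.5],
  [0,0,0,0,0],
  [0,0,0,0,0.5],
  [0,0,0,0,1],
  [0,0,0,0,1],
  [0,0,0,0,1],
  [0,0,0,0,1],
  [0,0,0,0,1],
])

```text
time_s: 18.73
ee_pos: [0.4796, 0.2322, 0.2412]
orientation: [0.692, 0.721, -0.0, -0.0]
force: [-0.8, 0.5, -0.5]
finger_gap: 0.055
```

send_rows([
  [0,0,0,0,1],
  [0,0,0,0,1],
  [0,0,0,0,1],
  [0,0,0,0,1],
  [0,0,0,0,1],
  [0,0,0,0,1],
  [0,0,0,0,1],
  [0,0,0,0,1],
])

```text
time_s: 19.4
ee_pos: [0.4796, 0.2322, 0.2412]
orientation: [0.692, 0.721, -0.0, -0.0]
force: [0.6, 0.1, 0.7]
finger_gap: 0.087
```

Now straight up and off to the +y side to clear the view.

send_rows([
  [0,0,0.5,0,1],
  [0,0,1,0,1],
  [0,0,2,0,1],
  [0,0,2.5,0,1],
  [0,0,3,0,1],
  [0,0,3,0,1],
  [0,0,3,0,1],
  [0,0,2,0,1],
])

```text
time_s: 20.07
ee_pos: [0.4799, 0.2318, 0.4154]
orientation: [0.693, 0.721, 0.002, 0.0]
force: [-0.5, 0.6, -0.6]
finger_gap: 0.087
```

send_rows([
  [-0.5,1.5,0,0,1],
  [-1,2.5,0,0,1],
  [-1,2.5,0,0,1],
  [-1,2.5,0,0,1],
  [-1,2.5,0,0,1],
  [-1,2.5,0,0,1],
  [-1,2.5,0,0,1],
  [-0.5,1,0,0,1],
])

```text
time_s: 20.73
ee_pos: [0.4073, 0.4106, 0.412]
orientation: [0.691, 0.723, 0.0, -0.001]
force: [-0.2, 0.2, 0.5]
finger_gap: 0.0869
```

Run:
```python
from h import *
o=env.get_obs(); print(o["time_s"],o["ee_pos"],o["joint_velocities"].round(3))
s=optics.grab_frame("scene")[:,:,::-1]
s0=cv2.imread("pics/scene0.png")
c=lambda i:np.hstack([cv2.resize(i[225:310,415:525],None,fx=3.5,fy=3.5),cv2.resize(i[140:290,190:340],(298,298))])
cv2.imwrite("pics/g8.png",np.vstack([c(s0),c(s)]))
d=(abs(s.astype(int)-s0.astype(int)).max(2)>40).astype(np.uint8); n,_,st,_=cv2.connectedComponentsWithStats(cv2.dilate(d,np.ones((3,3))))
print([tuple(r) for r in st[1:] if r[4]>20])
```

```text
20.7333 [0.40732803 0.41057971 0.41200067] [-0.107  0.074 -0.047 -0.078  0.     0.019 -0.166]
[(np.int32(430), np.int32(0), np.int32(33), np.int32(45), np.int32(316)), (np.int32(518), np.int32(0), np.int32(17), np.int32(12), np.int32(148)), (np.int32(464), np.int32(20), np.int32(27), np.int32(46), np.int32(534)), (np.int32(509), np.int32(21), np.int32(10), np.int32(13), np.int32(72)), (np.int32(464), np.int32(32), np.int32(9), np.int32(14), np.int32(67)), (np.int32(492), np.int32(33), np.int32(25), np.int32(51), np.int32(334)), (np.int32(469), np.int32(47), np.int32(5), np.int32(14), np.int32(48)), (np.int32(427), np.int32(61), np.int32(5), np.int32(17), np.int32(59)), (np.int32(488), np.int32(63), np.int32(10), np.int32(7), np.int32(43)), (np.int32(475), np.int32(67), np.int32(10), np.int32(15), np.int32(90)), (np.int32(603), np.int32(126), np.int32(37), np.int32(119), np.int32(2795)), (np.int32(213), np.int32(229), np.int32(94), np.int32(54), np.int32(3469))]
```

View pics/g8.png

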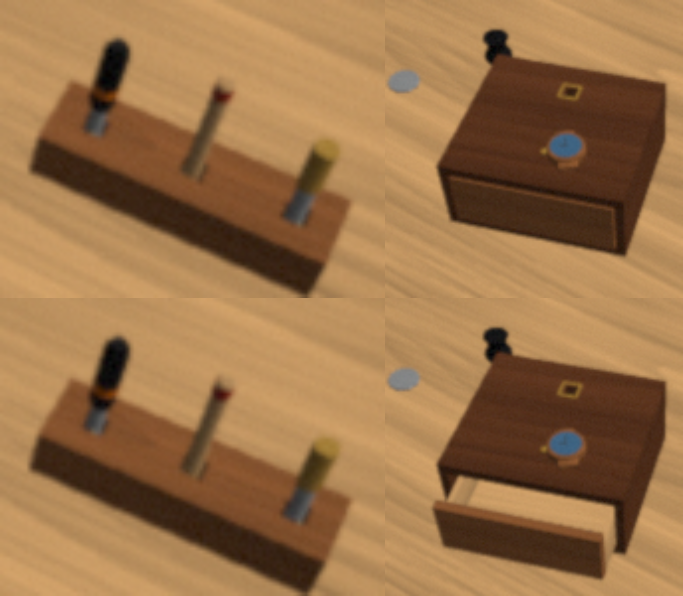

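The dowel is back in the middle hole, as it stood before, and the drawer is out. Only the drawer and the arm changed in the picture. I'll let the arm settle and hand in.

send_rows([
  [0,0,0,0,1],
  [0,0,0,0,1],
  [0,0,0,0,1],
  [0,0,0,0,1],
])

```text
time_s: 21.12
ee_pos: [0.4105, 0.4057, 0.4116]
orientation: [0.693, 0.721, 0.0, 0.0]
force: [0.9, 0.3, -0.6]
finger_gap: 0.0875
```

```bash
python3 -c "
from plant import env
print(env.get_obs()['time_s'],env.sign_off())"
```

```text
the job is handed in; nothing more can be done
21.1167 None
```

The drawer is fully out, the dowel is back in its middle hole of the stand, and the job was handed in at 21 s with the arm clear of everything.

- **Catch:** I met it about 11.5 mm below the hole's mouth and pressed it about 7 mm, in 1 mm steps. I held it for about 3.5 s. The force readings, taken at the end of each move call, never passed about 5.3 N.
- **Drawer:** its front measured at about 0.134 m from the chest's centre, against 0.135 m for fully out. It no longer moved between two pictures taken 0.7 s apart while the catch was still down.
- **Final picture:** compared with the first one, only the drawer and the arm had changed. The dowel stood as before, and the watch on the chest, the loupe, the caseback, the punch and the driver had not moved.

One reading disagreed with expectation. When the catch let go, the force dipped to 1.4 N and then held at 3.5–4.8 N, below the 5.5 N and more I expected at that depth. The drawer came out fully regardless. The full travel was measured in one camera view only: the check in the second view stopped on an error, and I did not repeat it.

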